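# Index the welding turntable and set its brake

### The job

With the fingertips, push the welding turntable round by a spoke until its long pointed spoke points squarely at the upright index post; then push the brake lever that sticks out from the base clockwise (seen from above), all the way to its stop. Push gently, grip and lift nothing, and leave the flange on the table and everything on the bench standing or lying where it is.

Things in the scene. Friction and masses are not known exactly. Their poses are not given: they have to be found in the camera images.
- base: The fixed welding turntable's base, bolted to the bench: a green-painted round plate 300 mm across and 10 mm thick with a square ear on its -y side. Origin: centre of the plate's underside at bench height, exactly on the turntable's vertical axis. z up; -y axis goes from the table's axis to the brake lever's pivot.
- turntable: Steel turntable; origin and z axis as the base, its x axis along the POINTER: flat spoke 20 mm wide, 14 tall to 93 mm from the axis, then a cone to a point at 120 mm. Two other spokes at +-120 degrees: 12 mm rods with an 18 mm ball, to 104 mm. All at 57.5 mm height. Disc 110 mm wide, 50 to 65 mm high. Turns both ways, friction about 0.2 N m, no spring, stays where left.
- pointer_tip (a point): Point of the pointer spoke, 120 mm from the turntable's axis, 57.5 mm above the bench.
- index_mark (a point): Where the pointer's tip belongs: 120 mm from the turntable's axis, 57.5 mm above the bench, straight inward of the fixed index post (upright 12 mm steel pin, top 82 mm above the bench, centre 138 mm from the axis, on a small block on the base plate). The pointer passes inside the post without touching it. The post's place round the rim varies.
- brake (a joint): Angle of the brake lever about its upright pivot, rad: about 0 (start 0 to 0.25) = released, pointing away from the turntable along the base's -y; grows clockwise seen from above, towards the base's -x, to 1.2 at its stop = brake on. Friction about 0.1 N m, no spring, stays where left.
- brake_pivot (a point): On the lever's pivot axis, 155 mm from the turntable's axis towards the base's -y, at the lever's mid height, 46 mm above the bench.
- brake_end (a point): Centre of the 22 mm steel ball at the lever's free end, 74 mm from the pivot, 46 mm above the bench. The lever's bar is 14 mm wide, 38 to 54 mm above the bench; below it is only the base plate, 10 mm high, and two 8 mm stop pegs (52 mm high) 26 mm from the pivot.
- flange: The workpiece: loose steel flange 70 mm across, 10 mm thick, with a 36 mm pipe stub, 33 mm tall in all, 0.4 kg, in the middle of the turntable between three low jaws (73 mm high), turning along with it. Origin: centre of its underside, 65 mm above the bench. Leave it there.
- pipe0: Loose upright steel pipe piece beside the base, 34 mm thick, 85 mm tall, turned-down top; origin: centre of its foot. Leave it standing.
- pipe1: Loose upright steel pipe piece beside the base, 34 mm thick, 85 mm tall, turned-down top; origin: centre of its foot. Leave it standing.
- pipe2: Loose upright steel pipe piece beside the base, 34 mm thick, 85 mm tall, turned-down top; origin: centre of its foot. Leave it standing.
- pipe3: Loose upright steel pipe piece beside the base, 34 mm thick, 85 mm tall, turned-down top; origin: centre of its foot. Leave it standing.
- hammer: Loose hammer lying on the bench to one side. Leave it.
- wrench: Loose wrench lying on the bench to one side. Leave it.
- brush: Loose wire brush lying on the bench to one side. Leave it.
There are look-alikes about, which are no part of the job. What is shaped like the pipe3 but blue or red is not meant.

How it is judged (in metres and radians):
On the way, in this order (a step that is already met when the one before it is completed fails the run):
1. the pointer spoke rests at the index post while the brake is still off (horizontal distance between pointer_tip and index_mark below 0.01 m and value of joint brake below 0.5 rad and angular speed of turntable below 0.1 rad/s), for 0.3 s.
2. the brake lever is at its stop with the pointer still at the post (horizontal distance between pointer_tip and index_mark below 0.01 m and value of joint brake above 1.08 rad), for 0.2 s.
At the end, for the whole second after the job is handed in: The pointer's tip is within 10 mm of the index mark (about 5 degrees), the brake lever is within 0.12 rad of its stop, everything is at rest, the flange still sits within 10 mm of the table's centre, not raised, and no bystander has moved 20 mm (all of step 2 and angular speed of turntable below 0.05 rad/s and linear speed of flange below 0.02 m/s and horizontal distance between flange and base below 0.01 m and height (world z) of flange below 0.073 m and not (distance of any of pipe0, pipe1, pipe2, pipe3, hammer, wrench, brush from where it was at the start of the episode above 0.02 m or angle between any of pipe0, pipe1, pipe2, pipe3's own z axis and vertical above 0.35 rad)); the robot touches nothing.
It fails at once if the flange is lifted or shoved off its place (height (world z) of flange above 0.077 m or horizontal distance between flange and base above 0.015 m).
It fails at once if the turntable or lever is gripped or forced (over 40 N) (contact force between the fingers and base above 40 N).
It fails at once if a pipe piece or tool on the bench is moved over 20 mm, lifted or knocked over (distance of any of pipe0, pipe1, pipe2, pipe3, hammer, wrench, brush from where it was at the start of the episode above 0.02 m or angle between any of pipe0, pipe1, pipe2, pipe3's own z axis and vertical above 0.35 rad).
It also fails if it takes over 67 s, if anything falls off the work surface, if the arm or the gripper's body presses on something with over 40 N, if the wrist force passes 120 N, or if a joint passes its speed limit or range.

### The arm

A 6-joint arm with a two-finger parallel gripper is mounted at the origin on the work surface. World frame = base frame: x ahead of the robot, y to its left, z up, the work surface at z = 0. Lengths are in mm, angles in rad, forces in N, time in s.
With the tool pointing down it reaches from about 375 to 975 mm from the base axis. Payload 3.8 kg.
Tool frame: the origin (TCP) lies at the very end of the fingers, on their centre line; the grasp point (between the pads) lies 19 mm behind it; z points along the fingers, y is the line along which they close (so a half turn about z gives the same grasp; the last joint's range is limited). The gripper opens to 88 mm and grips with 3 to 60 N. Pads are 18 mm wide; open, the fingers measure 123 mm over their backs; the gripper's body (75 mm by 187 mm) begins 45 mm behind the grasp point.
Start: joints at [1.181, 0.264, 1.604, -0, 1.274, -0.037], TCP at [233.228, 633.421, 238.706] pointing down, gripper open.
Joint ranges: [-2.63, 2.63], [-0.94, 2.18], [0.31, 2.57], [-1.31, 4.45], [0, 2.66], [-2.55, 2.55]. Speed limits (rad/s): [2.57, 2.57, 3.14, 3.14, 3.14, 3.14].

### API

Orientations are given as a unit quaternion [w, x, y, z].
In Python, from bench import read_state, viewer, bot, nets gives the robot as it stands.
- The arm moves only by the tool step_arm, never from a script. Its argument "targets" is a list that holds one entry, the list of rows, each a list of 7 numbers: the finger opening in mm, from 0 to 88.1, then the shift along the tool's x, y, z in mm, then the turn, a rotation vector about the tool's x, y, z in degrees. In form: [[[jaw, tx, ty, tz, wx, wy, wz], ...]]. A call has 1 to 12 rows; each row shifts and turns the commanded pose from where the row before left it, along the tool's axes as they then stand; what a row does not reach is not made up. A row lasts 1/10 s, in which the tool goes at most 50 mm and 8.59 degrees, less where a joint would pass 70% of its speed; a pose out of reach is approached as far as the arm can. A call with a gripper value outside its range is refused whole. The fingers move at their own pace and stop on an object; the grip force is fixed at half the most. Time passes only in rows, so rows that do not move let the fingers close. It gives the time, the measured TCP pose, the force, the opening and the grip force at its end, in the units of the state.
- read_state(): the state, without advancing time (a new reading comes with each control period).
- viewer.get_image(name): name is "side" or "top" or "wrist"; returns the picture (480x640x3 uint8, blue, green, red); there is no depth.
- viewer.calibration(name): a dict with "vfov" (degrees; the focal length in pixels is half the picture's height over the tangent of half this angle, whatever the lens; pixels are square), "cx", "cy" (the principal point, pixels), "T" (4x4, takes a point from camera to world coordinates); the wrist camera has in their place "mount" (4x4, takes a point from camera to tool coordinates, whose origin is the TCP and whose axes are the flange's). Camera axes: x right, y up, looking along -z (the intrinsics and any distortion apply to the point x, -y, -z); pixel columns grow to the right and rows downward; lengths in mm; the calibration is good to about 2 mm. A picture is of the moment at which its call begins: read the wrist's pose just before it. calibration takes no time and is no camera call.
- bot.job_done(): hands the job in; it is judged then, once.
Trained networks look in the newest picture that a camera, given by its name, has taken for a name from the list of things; names that differ only in an ending like _2 or _b are one class to them, and where a whole thing is asked for, a point or a joint stands for the part that bears it (a point fixed in the world has none). Each returns a list of dicts, best first, with "conf" (0 to 1); they miss things now and then, are a little off and sometimes report something else, mostly with a low value. They report only what shows in the picture. A call takes as long as a camera call. They do not tell look-alikes from the thing itself.
- nets.look_for(thing, camera): "bbox" ([left, top, width, height] in pixels, round what is visible of it).
- nets.mark_of(thing, camera): "xy" ([column, row] in pixels: a listed point, or the origin of a listed thing).
The state is a dict: "time": time; "q": joint angles; "joint_velocities": joint speeds; "joint_efforts": joint torques, N m; "tcp_pos": TCP position; "eef_rot": TCP orientation; "contact_force": force on the tool from outside, world axes, zero at the start; "moment": the same for the moment, N m; "width": opening from 0.0 (shut) to 1.0 (fully open); "gripper_force": force on a finger pad.
Only numpy, scipy, OpenCV 4.12 (cv2) and the standard library are available. Lean on these libraries where they do the work, as an engineer would, in place of code of your own. Each camera call takes 0.05 s, during which the arm holds its last target. There are 200 camera calls.

## Working session

There is one attempt and no reset: what is moved stays moved. The work goes in short steps, Python scripts to look and compute and a tool call to move; the robot and the scene stay as the last step left them, time stands still between calls to the robot, and variables do not carry over. Pictures are saved under pics/ and viewed, at most 10 in all, crops included, and the job is handed in when it is done.

Besides the shell and the picture viewer there is one more tool, called in YAML: its name, and indented under it one key for each argument. step_arm: Moves the arm, as the interface text tells. Its arguments: {"type":"object","properties":{"targets":{"type":"array","items":{"type":"array","items":{"type":"array","items":{"type":"number"}}}}},"required":["targets"]}

```bash
mkdir -p pics; cat > h.py <<'E'
import numpy as np, cv2
from bench import read_state, viewer, bot, nets
from scipy.spatial.transform import Rotation as R
def ray(cam,xy,st=None):
    c=viewer.calibration(cam); f=240/np.tan(np.radians(c['vfov']/2))
    d=np.array([(xy[0]-c['cx'])/f,-(xy[1]-c['cy'])/f,-1])
    T=np.array(c['T']) if 'T' in c else None
    return T[:3,3],T[:3,:3]@d
def at(cam,xy,z):
    o,d=ray(cam,xy); return (o+d*(z-o[2])/d[2])[:2]
def pix(cam,p):
    c=viewer.calibration(cam); f=240/np.tan(np.radians(c['vfov']/2)); T=np.array(c['T'])
    q=T[:3,:3].T@(np.array(p)-T[:3,3]); return [c['cx']+f*q[0]/-q[2], c['cy']-f*q[1]/-q[2]]
E
python3 - <<'E'
from h import *
for c in('top','side'):
    cv2.imwrite(f'pics/{c}0.png',viewer.get_image(c)); k=viewer.calibration(c); print(c,{a:(np.round(b,2).tolist()) if not isinstance(b,str) else b for a,b in k.items()})
    for n,z in(('base',0),('turntable',0),('pointer_tip',57.5),('index_mark',57.5),('brake_pivot',46),('brake_end',46),('flange',65),('pipe0',0)):
        print(n,[(round(m['conf'],2),np.round(m['xy']).tolist(),np.round(at(c,m['xy'],z)).tolist()) for m in nets.mark_of(n,c)[:6]])
print({k:np.round(v,3).tolist() for k,v in read_state().items()})
E
```

```text
top {'vfov': 52.35, 'cx': 313.22, 'cy': 241.89, 'T': [[-0.02, 1.0, -0.07, 479.6], [-1.0, -0.02, -0.02, -22.65], [-0.02, 0.07, 1.0, 1232.81], [0.0, 0.0, 0.0, 1.0]]}
base [(0.8, [287.0, 242.0], [565.0, 68.0])]
turntable [(0.93, [286.0, 241.0], [568.0, 72.0])]
pointer_tip [(0.89, [239.0, 253.0], [536.0, 181.0])]
index_mark [(0.66, [309.0, 193.0], [679.0, 9.0])]
brake_pivot [(0.5, [348.0, 251.0], [538.0, -83.0])]
brake_end [(0.84, [376.0, 258.0], [518.0, -150.0])]
flange [(0.85, [282.0, 239.0], [567.0, 77.0])]
pipe0 [(0.79, [375.0, 343.0], [309.0, -147.0]), (0.73, [246.0, 167.0], [760.0, 173.0]), (0.69, [372.0, 187.0], [702.0, -148.0]), (0.69, [410.0, 312.0], [384.0, -236.0]), (0.6, [215.0, 291.0], [444.0, 252.0]), (0.48, [375.0, 310.0], [391.0, -148.0])]
side {'vfov': 47.8, 'cx': 313.16, 'cy': 232.34, 'T': [[1.0, 0.04, -0.05, 500.03], [-0.06, 0.62, -0.78, -996.38], [-0.0, 0.78, 0.62, 865.47], [0.0, 0.0, 0.0, 1.0]]}
base [(0.65, [316.0, 237.0], [570.0, 63.0])]
turntable [(0.75, [317.0, 234.0], [573.0, 76.0]), (0.3, [304.0, 263.0], [535.0, -32.0])]
pointer_tip [(0.78, [296.0, 189.0], [525
[... 343 characters left out ...]
5.0, 216.0], [568.0, 65.0]), (0.67, [298.0, 283.0], [518.0, -167.0])]
pipe0 [(0.9, [385.0, 212.0], [761.0, 157.0]), (0.8, [277.0, 322.0], [469.0, -216.0]), (0.75, [379.0, 293.0], [699.0, -145.0]), (0.69, [240.0, 330.0], [392.0, -234.0]), (0.67, [204.0, 303.0], [310.0, -150.0]), (0.58, [238.0, 302.0], [384.0, -152.0])]
{'time': 0.9, 'q': [1.181, 0.264, 1.604, -0.0, 1.274, -0.037], 'joint_velocities': [-0.0, -0.0, -0.0, 0.002, 0.001, -0.001], 'joint_efforts': [0.001, -50.203, -35.727, 0.073, 0.018, -0.0], 'tcp_pos': [233.234, 633.419, 238.734], 'eef_rot': [0.0, 0.176, 0.984, 0.0], 'contact_force': [-0.018, 0.516, 0.288], 'moment': [-0.033, -0.054, -0.012], 'gripper_force': 0.0, 'width': 1.002}
```

View pics/top0.png

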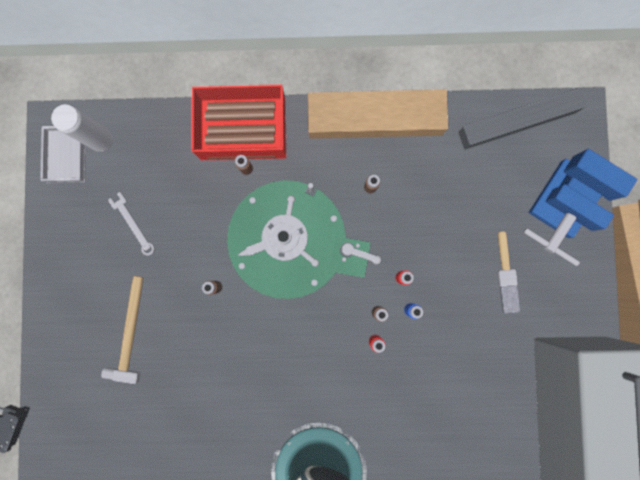

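View pics/side0.png

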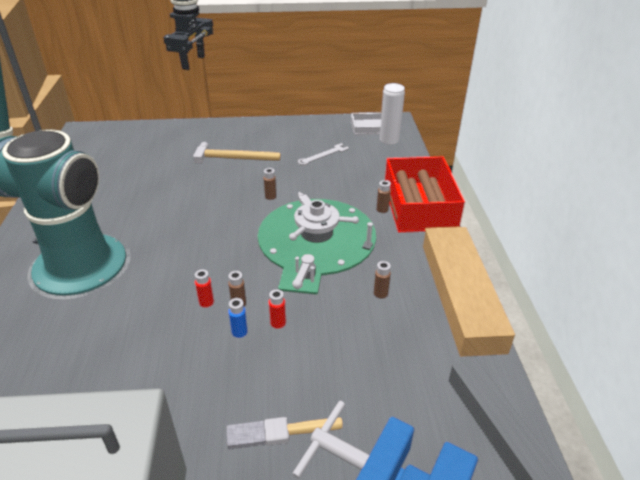

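The top view shows the pointer at left (≈240,252), the post at (311,187), the lever at (348,251)→(376,260), and ball spokes at (291,203) and (317,264). Brown pipes stand at (243,163), (373,183), (210,288) and (380,314). The red ones at (404,278) and (377,344) and the blue one at (414,312) are look-alikes. I push none of these pipes, and the turntable and lever are unique. Next I move above the table for a close look with the wrist camera.

step_arm:
  targets:
    - [[0,-38,-30,-5,0,0,0],[0,-38,-30,-5,0,0,0],[0,-38,-30,-5,0,0,0],[0,-38,-30,-5,0,0,0],[0,-38,-30,-5,0,0,0],[0,-38,-30,-5,0,0,0],[0,-38,-30,-5,0,0,0],[0,-38,-30,-5,0,0,0],[0,-38,-30,-5,0,0,0],[0,-38,-30,-5,0,0,0],[0,-38,-30,-5,0,0,0],[0,0,0,0,0,0,0]]

```text
time: 2.1
tcp_pos: [514.4, 174.7, 294.8]
eef_rot: [0.002, 0.179, 0.984, -0.001]
contact_force: [-0.9, 0.5, 1.0]
width: 0.004
gripper_force: 0.0
```

```bash
cat >> h.py <<'E'
def wT():
    s=read_state(); q=s['eef_rot']; T=np.eye(4); T[:3,:3]=R.from_quat([q[1],q[2],q[3],q[0]]).as_matrix(); T[:3,3]=s['tcp_pos']
    return T@np.array(viewer.calibration('wrist')['mount'])
_ray=ray
def ray(cam,xy,T=None):
    if cam!='wrist': return _ray(cam,xy)
    c=viewer.calibration(cam); f=240/np.tan(np.radians(c['vfov']/2)); T=wT()
    return T[:3,3],T[:3,:3]@np.array([(xy[0]-c['cx'])/f,-(xy[1]-c['cy'])/f,-1])
def marks(c,names=(('base',0),('turntable',0),('pointer_tip',57.5),('index_mark',57.5),('brake_pivot',46),('brake_end',46),('flange',65))):
    for n,z in names:
        print(c,n,[(round(m['conf'],2),np.round(m['xy']).tolist(),np.round(at(c,m['xy'],z)).tolist()) for m in nets.mark_of(n,c)[:2]])
E
python3 - <<'E'
from h import *
print(viewer.calibration('wrist'), wT().round(2).tolist(), read_state()['tcp_pos'])
cv2.imwrite('pics/w1.png',viewer.get_image('wrist')); marks('wrist')
E
```

```text
{'vfov': 66.30278603419337, 'cx': 314.6734429408343, 'cy': 241.84752598734073, 'mount': array([[ 1.58391033e-04,  9.57511920e-01,  2.88393652e-01,
         7.50786272e+01],
       [ 9.99999441e-01, -4.53083065e-04,  9.55088609e-04,
        -1.32304031e-01],
       [ 1.04517501e-03,  2.88393339e-01, -9.57511457e-01,
        -1.45369348e+02],
       [ 0.00000000e+00,  0.00000000e+00,  0.00000000e+00,
         1.00000000e+00]])} [[0.35, -0.9, -0.27, 443.61], [0.94, 0.34, 0.1, 201.17], [-0.0, -0.29, 0.96, 439.9], [0.0, 0.0, 0.0, 1.0]] [514.38998057 174.68480417 294.78982173]
wrist base [(0.97, [253.0, 264.0], [565.0, 75.0])]
wrist turntable [(0.73, [255.0, 265.0], [567.0, 77.0]), (0.39, [359.0, 122.0], [448.0, 256.0])]
wrist pointer_tip [(0.7, [358.0, 119.0], [444.0, 249.0]), (0.63, [327.0, 218.0], [528.0, 187.0])]
wrist index_mark []
wrist brake_pivot [(0.86, [120.0, 296.0], [535.0, -71.0])]
wrist brake_end [(0.74, [58.0, 298.0], [512.0, -141.0])]
wrist flange [(0.8, [246.0, 286.0], [567.0, 78.0])]
```

View pics/w1.png

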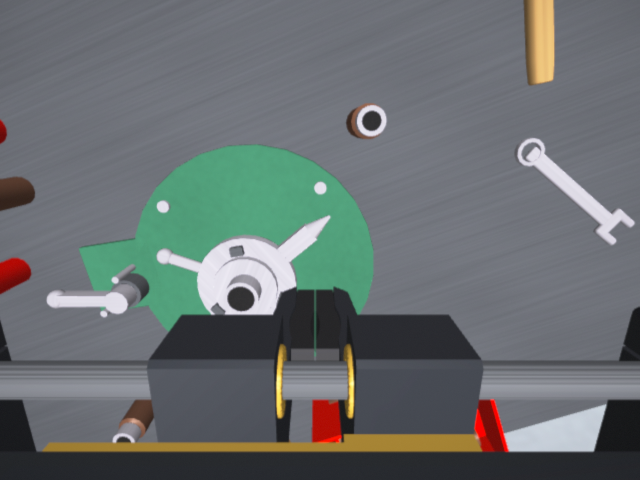

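The wrist view shows the pointer tip at (328,218), the hub at (243,295) and the lever ball at (57,299). I'll refine the axis by fitting a circle to the green plate, and the post direction from a crop of the top view.

```bash
cat >> h.py <<'E'
def green(cam,im):
    h=cv2.cvtColor(im,cv2.COLOR_BGR2HSV); m=cv2.inRange(h,(60,90,40),(90,255,255))
    m=cv2.morphologyEx(m,cv2.MORPH_OPEN,np.ones((3,3)))
    c=max(cv2.findContours(m,cv2.RETR_EXTERNAL,cv2.CHAIN_APPROX_NONE)[0],key=cv2.contourArea)[:,0]
    P=np.array([at(cam,p,10) for p in c])
    from scipy.optimize import least_squares
    r=least_squares(lambda v:np.hypot(*(P-v[:2]).T)-150,[567,72],loss='cauchy',f_scale=2)
    return r.x, np.mean(abs(r.fun)<3)
E
python3 - <<'E'
from h import *
print(np.round(read_state()['tcp_pos'],1))
ims={c:viewer.get_image(c) for c in('top','side','wrist')}
for c in ims: print(c,green(c,ims[c]))
print(nets.look_for('index_mark','side')[:2])
a=cv2.resize(cv2.imread('pics/top0.png')[165:305,215:395],None,fx=4,fy=4,interpolation=cv2.INTER_CUBIC)
cv2.imwrite('pics/c.png',a)
E
```

```text
[510.7 180.6 293.5]Traceback (most recent call last):
  File "<stdin>", line 4, in <module>
  File "h.py", line 28, in green
    c=max(cv2.findContours(m,cv2.RETR_EXTERNAL,cv2.CHAIN_APPROX_NONE)[0],key=cv2.contourArea)[:,0]
      ~~~^^^^^^^^^^^^^^^^^^^^^^^^^^^^^^^^^^^^^^^^^^^^^^^^^^^^^^^^^^^^^^^^^^^^^^^^^^^^^^^^^^^^
ValueError: max() iterable argument is empty
```

```bash
python3 - <<'E'
from h import *
a=cv2.imread('pics/top0.png'); print(cv2.cvtColor(a,cv2.COLOR_BGR2HSV)[[270,215],[270,255]])
E
sed -i 's/(60,90,40),(90,255,255)/(55,70,20),(92,255,255)/' h.py
python3 - <<'E'
from h import *
T=[]
for c in('top','side','wrist'):
    im=viewer.get_image(c)
    try: print(c,green(c,im))
    except Exception as e: print(c,e)
marks('wrist'); print(np.round(read_state()['tcp_pos'],1))
a=cv2.resize(cv2.imread('pics/top0.png')[165:305,215:395],None,fx=4,fy=4,interpolation=cv2.INTER_CUBIC)
cv2.imwrite('pics/c.png',a)
E
```

```text
[[ 77  86 151]
 [ 76  83 141]]
top (array([569.17729492,  70.04016536]), np.float64(0.22008862629246675))
side (array([571.76215381,  65.54914106]), np.float64(0.32842105263157895))
wrist time passes only in moves, steps and waits
wrist base [(0.79, [251.0, 268.0], [569.0, 71.0]), (0.61, [241.0, 292.0], [596.0, 46.0])]
wrist turntable [(0.62, [252.0, 268.0], [570.0, 72.0])]
wrist pointer_tip [(0.83, [327.0, 224.0], [535.0, 184.0])]
wrist index_mark []
wrist brake_pivot [(0.6, [115.0, 301.0], [539.0, -82.0])]
wrist brake_end [(0.64, [53.0, 301.0], [514.0, -150.0]), (0.38, [114.0, 300.0], [538.0, -82.0])]
wrist flange [(0.69, [245.0, 292.0], [574.0, 73.0])]
[511.5 179.2 293.7]
```

View pics/c.png

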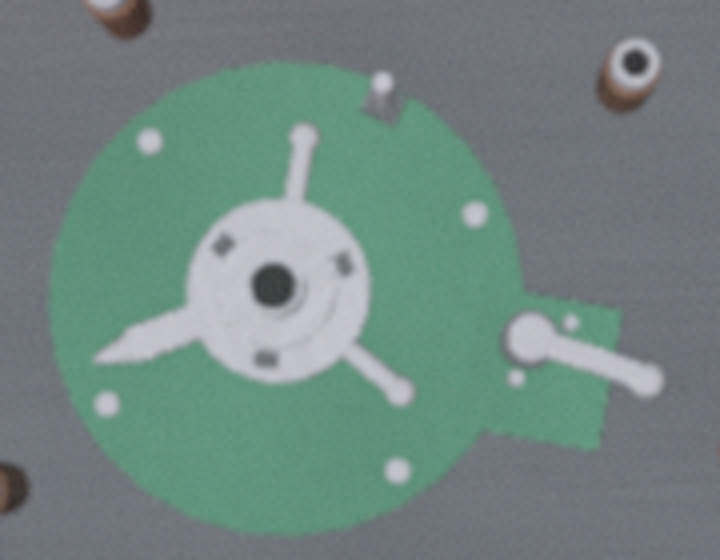

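The crop shows the plate centre at (287,298), post top at (382,82), pointer tip at (93,360), lever pivot cap at (531,338) and lever ball at (647,380). I convert these to world coordinates.

```bash
python3 - <<'E'
from h import *
g=lambda u,v,z:at('top',(215+u/4-.4,165+v/4-.4),z)
C=g(287,298,10)
for n,p in dict(c=C,L=g(50,298,10),R=g(524,298,10),T=g(287,61,10),B=g(287,536,10),post=g(382,82,82),tip=g(93,360,58),s1=g(303,137,58),s2=g(401,392,58),hub=g(279,290,65),piv=g(531,338,54),end=g(647,380,50)).items():
    d=p-C; print(n,p.round(1),'r',np.hypot(*d).round(1),'az',np.degrees(np.arctan2(d[1],d[0])).round(1))
E
```

```text
c [571.9  70.2] r 0.0 az 0.0
L [574.7 219.8] r 149.6 az 88.9
R [569.1 -78.6] r 148.8 az -91.1
T [722.5  68.2] r 150.7 az -0.8
B [423.1  72.2] r 148.8 az 179.2
post [694.4   6.3] r 138.1 az -27.5
tip [532.9 184.4] r 120.7 az 108.8
s1 [666.1  55.5] r 95.4 az -8.9
s2 [510.3  -1.3] r 94.4 az -130.7
hub [572.6  70.8] r 0.9 az 37.0
piv [541.6 -80.3] r 153.5 az -101.4
end [ 515.1 -149.9] r 227.3 az -104.5
```

step_arm:
  targets:
    - [[0,0,0,0,0,0,6],[0,0,0,0,0,0,6],[0,0,0,0,0,0,6],[0,-10,-16,15,0,0,0],[0,-10,-16,25,0,0,0],[0,-8,-16,30,0,0,0],[0,0,0,30,0,0,0],[0,0,0,30,0,0,0],[0,0,0,0,0,0,0],[0,0,0,0,0,0,0],[0,0,0,0,0,0,0]]

```text
time: 4.25
tcp_pos: [505.2, 124.6, 165.7]
eef_rot: [0.001, 0.327, 0.945, 0.001]
contact_force: [0.8, -0.2, 0.5]
width: 0.002
gripper_force: 0.0
```

step_arm:
  targets:
    - [[0,0,0,25,0,0,0],[0,0,0,30,0,0,0],[0,0,0,30,0,0,0],[0,0,0,20,0,0,0],[0,0,0,11,0,0,0],[0,0,0,0,0,0,0],[0,0,0,0,0,0,0],[0,0,0,0,0,0,0]]

```text
time: 5.05
tcp_pos: [505.4, 124.6, 49.5]
eef_rot: [0.001, 0.327, 0.945, 0.001]
contact_force: [0.2, -0.7, 0.2]
width: 0.005
gripper_force: 0.0
```

step_arm:
  targets:
    - [[0,-0.2,6,0,0,0,4],[0,-0.2,6,0,0,0,4],[0,-0.2,6,0,0,0,4],[0,-0.2,6,0,0,0,4],[0,-0.2,6,0,0,0,4],[0,-0.2,6,0,0,0,4],[0,-0.2,6,0,0,0,4],[0,-0.2,6,0,0,0,4],[0,-0.2,6,0,0,0,4],[0,-0.2,6,0,0,0,4],[0,0,0,0,0,0,0],[0,0,0,0,0,0,0]]

```text
time: 6.25
tcp_pos: [554.5, 155.5, 48.7]
eef_rot: [0.001, 0.63, 0.777, 0.001]
contact_force: [0.8, 0.6, 0.1]
width: 0.007
gripper_force: 0.0
```

```bash
cat >> h.py <<'E'
C=np.array([571.5,70.5])
def pol():
    p=np.array(read_state()['tcp_pos'])[:2]-C; return np.hypot(*p).round(1),np.degrees(np.arctan2(p[1],p[0])).round(1)
E
python3 - <<'E'
from h import *
print(pol(),read_state()['contact_force'],read_state()['eef_rot'],read_state()['q'])
cv2.imwrite('pics/t2.png',cv2.resize(viewer.get_image('top')[145:305,215:395],None,fx=3,fy=3,interpolation=cv2.INTER_CUBIC)); marks('top',(('pointer_tip',57.5),))
E
```

```text
(np.float64(86.7), np.float64(101.3)) [0.79296693 0.60018421 0.09157227] [5.91780906e-04 6.30111075e-01 7.76504428e-01 7.45823583e-04] [ 2.30227420e-01  2.66840763e-01  1.98312368e+00 -2.90872303e-05
  8.89724185e-01  2.28426175e-02]
top pointer_tip []
```

View pics/t2.png

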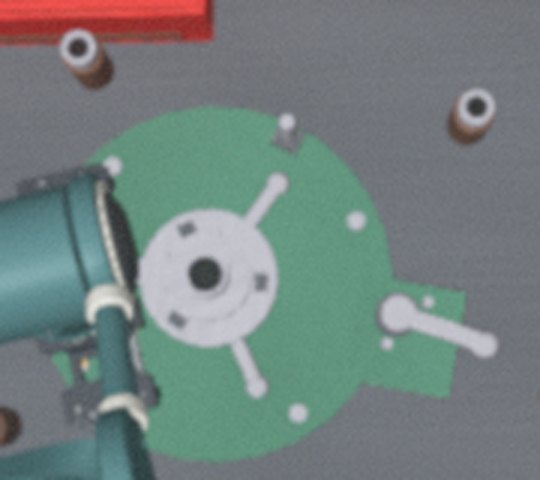

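The table turned with the finger: spoke ball now at (277,183), about 27° clockwise of before. I continue along the arc.

step_arm:
  targets:
    - [[0,-0.2,6,0,0,0,4],[0,-0.2,6,0,0,0,4],[0,-0.2,6,0,0,0,4],[0,-0.2,6,0,0,0,4],[0,-0.2,6,0,0,0,4],[0,-0.2,6,0,0,0,4],[0,-0.2,6,0,0,0,4],[0,-0.2,6,0,0,0,4],[0,-0.2,6,0,0,0,4],[0,-0.2,6,0,0,0,4],[0,-0.2,6,0,0,0,4],[0,-0.2,6,0,0,0,4]]

```text
time: 7.55
tcp_pos: [621.9, 141.3, 47.9]
eef_rot: [-0.001, 0.892, 0.451, -0.0]
contact_force: [-1.3, 2.6, 0.9]
width: 0.004
gripper_force: 1.5
```

step_arm:
  targets:
    - [[0,-0.3,6,0,0,0,4],[0,-0.3,6,0,0,0,4],[0,-0.3,6,0,0,0,4],[0,-0.3,6,0,0,0,4],[0,-0.3,6,0,0,0,4],[0,-0.3,6,0,0,0,4],[0,-0.3,6,0,0,0,4],[0,-0.3,6,0,0,0,4],[0,-0.3,6,0,0,0,4],[0,-0.2,3,0,0,0,2],[0,0,0,0,0,0,0],[0,0,0,0,0,0,0]]

```text
time: 8.75
tcp_pos: [653.7, 94.3, 48.1]
eef_rot: [-0.0, 0.99, 0.138, 0.001]
contact_force: [0.5, 0.9, -0.1]
width: 0.003
gripper_force: 0.6
```

```bash
python3 - <<'E'
from h import *
print(pol(),read_state()['contact_force'],read_state()['eef_rot'],read_state()['tcp_pos'])
cv2.imwrite('pics/t3.png',cv2.resize(viewer.get_image('top')[145:305,215:395],None,fx=3,fy=3,interpolation=cv2.INTER_CUBIC)); marks('top',(('pointer_tip',57.5),))
E
```

```text
(np.float64(85.6), np.float64(16.2)) [ 0.52483768  0.94885517 -0.13422299] [-4.93606028e-05  9.90437177e-01  1.37963366e-01  5.52020325e-04] [653.70579737  94.31273256  48.05818582]
top pointer_tip [(0.17, [308.0, 192.0], [681.0, 13.0])]
```

View pics/t3.png

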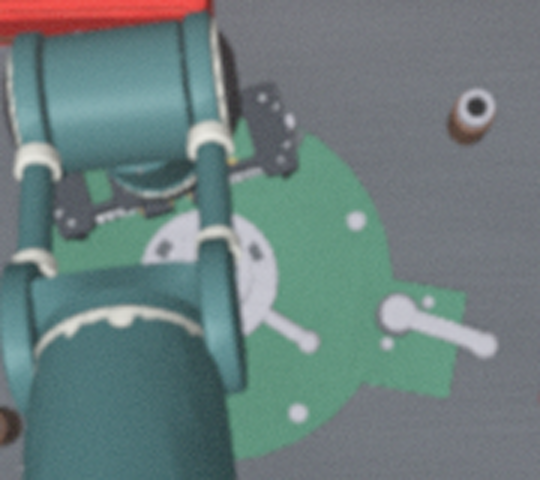

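step_arm:
  targets:
    - [[0,-0.1,3,0,0,0,2],[0,-0.1,3,0,0,0,2],[0,-0.1,3,0,0,0,2],[0,-0.1,3,0,0,0,2],[0,-0.1,3,0,0,0,2],[0,-0.1,3,0,0,0,2],[0,-0.1,3,0,0,0,2],[0,-0.1,3,0,0,0,2],[0,-0.1,3,0,0,0,2],[0,-0.1,3,0,0,0,2],[0,0,0,0,0,0,0],[0,0,0,0,0,0,0]]

```text
time: 10.05
tcp_pos: [656.1, 64.5, 47.9]
eef_rot: [0.0, 0.999, -0.036, 0.0]
contact_force: [1.5, 1.5, 1.0]
width: 0.004
gripper_force: 0.9
```

```bash
python3 - <<'E'
from h import *
print(pol(),read_state()['contact_force'])
for c in('top','side'):
    cv2.imwrite(f'pics/{c}4.png',viewer.get_image(c)); marks(c,(('pointer_tip',57.5),('index_mark',57.5)))
a=cv2.resize(cv2.imread('pics/top4.png')[165:305,255:355],None,fx=4,fy=4,interpolation=cv2.INTER_CUBIC)
b=cv2.resize(cv2.imread('pics/side4.png')[185:285,295:395],None,fx=4,fy=5.6,interpolation=cv2.INTER_CUBIC)
cv2.imwrite('pics/c4.png',np.hstack([a,b]))
E
```

```text
(np.float64(84.8), np.float64(-4.1)) [1.48091707 1.50973671 1.01234361]
top pointer_tip []
top index_mark [(0.42, [312.0, 195.0], [676.0, 4.0])]
side pointer_tip []
side index_mark [(0.54, [362.0, 228.0], [679.0, 19.0])]
```

View pics/c4.png

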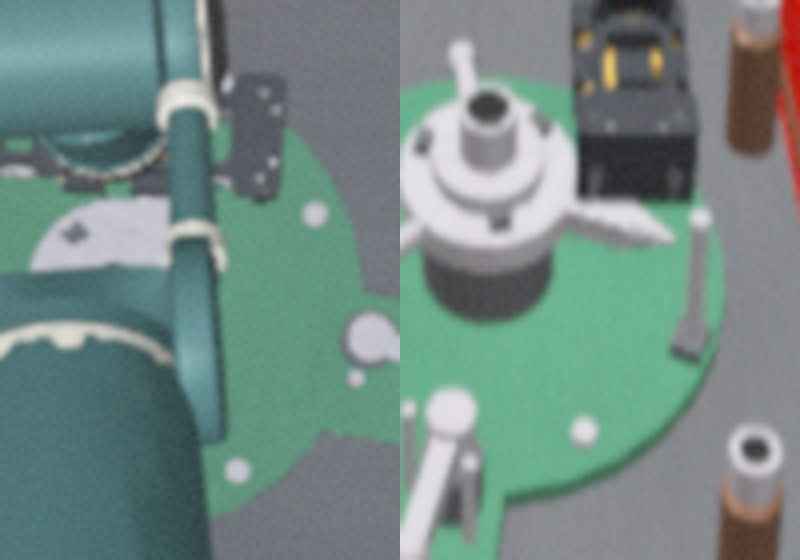

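The side half shows the tip at crop (673,240) and the post top at (700,217), with the finger touching the pointer's far side.

```bash
python3 - <<'E'
from h import *
g=lambda u,v,z:at('side',(295+(u-400)/4-.4,185+v/5.6-.4),z)
for n,p in dict(tip=g(673,240,57.5),post=g(700,217,82),foot=g(688,330,20),hub=g(490,184,65),bore=g(489,105,98)).items():
    print(n,p.round(1))
    for c in ([571.8,65.5],C): d=p-c; print('   r',np.hypot(*d).round(1),'az',np.degrees(np.arctan2(d[1],d[0])).round(1))
E
```

```text
tip [680.8  22.1]
   r 117.3 az -21.7
   r 119.5 az -23.9
post [693.3   5.8]
   r 135.3 az -26.2
   r 137.9 az -28.0
foot [689.9   5.9]
   r 132.2 az -26.8
   r 134.8 az -28.6
hub [572.6  59.3]
   r 6.3 az -82.9
   r 11.3 az -84.5
bore [572.8  72.4]
   r 7.0 az 81.9
   r 2.3 az 56.5
```

step_arm:
  targets:
    - [[0,0,2,0,0,0,1.3],[0,0,2,0,0,0,1.3],[0,0,2,0,0,0,1.4],[0,0,0,0,0,0,0],[0,0,0,0,0,0,0],[0,0,0,0,0,0,0],[0,0,0,0,0,0,0],[0,0,-4,0,0,0,0],[0,0,-8,0,0,0,0],[0,0,-10,-5,0,0,0],[0,0,0,-20,0,0,0],[0,0,0,-30,0,0,0]]

```text
time: 11.55
tcp_pos: [656.2, 81.2, 100.8]
eef_rot: [0.0, 0.997, -0.071, -0.003]
contact_force: [-0.5, 0.1, -0.2]
width: 0.006
gripper_force: 0.0
```

step_arm:
  targets:
    - [[0,0,0,-30,0,0,0],[0,-5,0,-30,0,0,0],[0,-20,20,-10,0,0,-8],[0,-20,25,0,0,0,-8],[0,-20,30,0,0,0,-8],[0,-20,35,0,0,0,-8],[0,-20,35,0,0,0,-8],[0,-20,35,0,0,0,0],[0,0,0,0,0,0,0],[0,0,0,0,0,0,0]]

```text
time: 12.55
tcp_pos: [582.5, -113.0, 172.9]
eef_rot: [-0.0, 0.962, 0.273, 0.0]
contact_force: [-0.2, -0.0, 0.2]
width: 0.008
gripper_force: 0.0
```

```bash
python3 - <<'E'
from h import *
print({k:np.round(read_state()[k],3) for k in('tcp_pos','eef_rot','q')})
for c in('top','side'):
    cv2.imwrite(f'pics/{c}5.png',viewer.get_image(c)); marks(c,(('pointer_tip',57.5),('index_mark',57.5),('brake_end',46)))
a=cv2.resize(cv2.imread('pics/top5.png')[165:305,255:355],None,fx=4,fy=4,interpolation=cv2.INTER_CUBIC)
b=cv2.resize(cv2.imread('pics/side5.png')[185:285,295:395],None,fx=4,fy=5.6,interpolation=cv2.INTER_CUBIC)
cv2.imwrite('pics/c5.png',np.hstack([a,b]))
E
```

```text
{'tcp_pos': array([ 582.501, -113.03 ,  172.874]), 'eef_rot': array([-0.   ,  0.962,  0.273,  0.   ]), 'q': array([-2.340e-01,  1.610e-01,  1.853e+00,  1.000e-03,  1.128e+00,
        7.840e-01])}
top pointer_tip []
top index_mark [(0.53, [308.0, 193.0], [680.0, 14.0])]
top brake_end [(0.7, [376.0, 259.0], [517.0, -149.0])]
side pointer_tip [(0.8, [358.0, 229.0], [668.0, 16.0]), (0.39, [317.0, 235.0], [569.0, 0.0])]
side index_mark [(0.73, [360.0, 226.0], [674.0, 29.0]), (0.69, [298.0, 284.0], [518.0, -164.0])]
side brake_end [(0.79, [298.0, 284.0], [518.0, -151.0])]
```

View pics/c5.png

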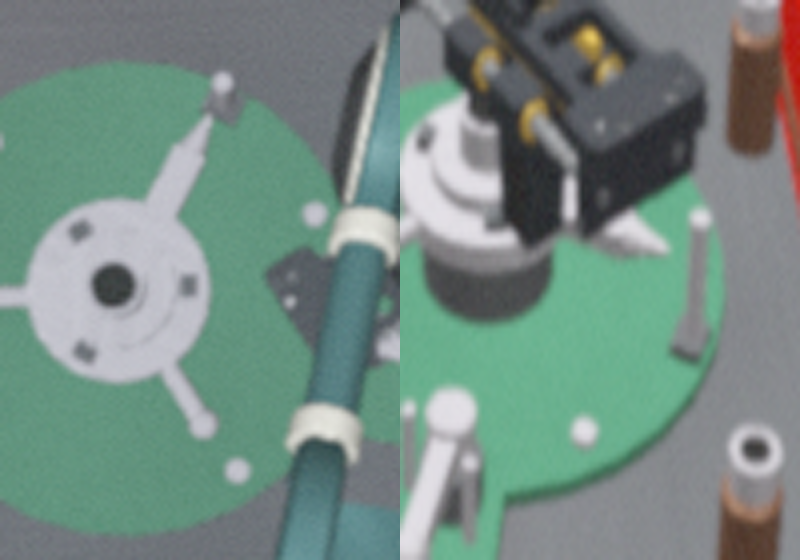

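From the top, the pointer lies on the hub-to-post line (tip at crop (212,118), post at (222,82)), about az −27.9° against a target of about −27.6°. Next is the brake lever: I go to its counter-clockwise side.

step_arm:
  targets:
    - [[0,0,0,0,0,0,-7.5],[0,0,0,0,0,0,-7.5],[0,0,0,0,0,0,-7.5],[0,0,0,0,0,0,-7.5],[0,0,0,0,0,0,-7.5],[0,-10,-3,0,0,0,0],[0,-15,-4,15,0,0,0],[0,-10,-3,20,0,0,0],[0,0,0,25,0,0,0],[0,0,0,0,0,0,0],[0,0,0,0,0,0,0],[0,0,0,0,0,0,0]]

```text
time: 14.15
tcp_pos: [561.3, -142.6, 113.7]
eef_rot: [0.001, 0.823, 0.568, 0.0]
contact_force: [-0.4, -0.1, 0.9]
width: 0.007
gripper_force: 0.0
```

step_arm:
  targets:
    - [[0,0,0,15,0,0,0],[0,0,0,25,0,0,0],[0,0,0,20,0,0,0],[0,0,0,11,0,0,0],[0,0,0,0,0,0,0],[0,0,0,0,0,0,0],[0,0,-5,0,0,0,0],[0,0,-5,0,0,0,0],[0,0,-4,0,0,0,0],[0,0,0,0,0,0,0],[0,0,0,0,0,0,0]]

```text
time: 15.25
tcp_pos: [547.7, -137.2, 42.1]
eef_rot: [0.0, 0.823, 0.568, 0.0]
contact_force: [-1.0, 0.2, -0.7]
width: 0.003
gripper_force: 0.0
```

step_arm:
  targets:
    - [[0,-1.6,-3.6,0,0,0,4],[0,-1.6,-3.6,0,0,0,4],[0,-1.6,-3.6,0,0,0,4],[0,-1.6,-3.6,0,0,0,4],[0,-1.6,-3.6,0,0,0,4],[0,-1.6,-3.6,0,0,0,4],[0,-1.6,-3.6,0,0,0,4],[0,-1.6,-3.6,0,0,0,4],[0,-1.6,-3.6,0,0,0,4],[0,-1.6,-3.6,0,0,0,4],[0,0,0,0,0,0,0],[0,0,0,0,0,0,0]]

```text
time: 16.45
tcp_pos: [510.7, -127.5, 41.9]
eef_rot: [0.0, 0.967, 0.254, 0.0]
contact_force: [0.4, -0.7, -0.0]
width: 0.008
gripper_force: 0.4
```

```bash
cat > lev.py <<'E'
from h import *
s=read_state(); q=s['eef_rot']; M=R.from_quat([q[1],q[2],q[3],q[0]]).as_matrix()
d=np.array(s['tcp_pos'])-[541,-81,46]
print('tool-frame rel pivot',(M.T@d).round(1),'x az',np.degrees(np.arctan2(M[1,0],M[0,0])).round(1),'F',s['contact_force'].round(1),s['tcp_pos'].round(1))
for c in('top','side'):
    viewer.get_image(c)
    marks(c,(('brake_end',46),))
E
python3 lev.py
```

```text
tool-frame rel pivot [-49.2  25.6   4.1] x az 29.4 F [ 0.4 -0.7 -0. ] [ 510.7 -127.5   41.9]
top brake_end []
side brake_end [(0.5, [283.0, 278.0], [486.0, -130.0])]
```

step_arm:
  targets:
    - [[0,-1.6,-3.6,0,0,0,4],[0,-1.6,-3.6,0,0,0,4],[0,-1.6,-3.6,0,0,0,4],[0,-0.8,-1.8,0,0,0,2],[0,0,0,0,0,0,0],[0,0,0,0,0,0,0]]

```text
time: 17.25
tcp_pos: [500.1, -118.1, 41.7]
eef_rot: [-0.0, 0.991, 0.134, -0.0]
contact_force: [-0.1, -0.8, 0.6]
width: 0.006
gripper_force: 0.5
```

```bash
python3 lev.py
```

```text
tool-frame rel pivot [-49.2  25.    4.3] x az 15.4 F [-0.1 -0.8  0.6] [ 500.1 -118.1   41.7]
top brake_end []
side brake_end [(0.55, [277.0, 269.0], [473.0, -101.0])]
```

step_arm:
  targets:
    - [[0,-0.8,-1.8,0,0,0,2],[0,-0.8,-1.8,0,0,0,2],[0,-0.4,-0.9,0,0,0,1],[0,0,-0.8,0,0,0,0],[0,0,0,0,0,0,0],[0,0,0,0,0,0,0]]

```text
time: 18.05
tcp_pos: [496.8, -113.4, 41.6]
eef_rot: [-0.0, 0.996, 0.09, -0.0]
contact_force: [-1.1, -2.4, 1.1]
width: 0.004
gripper_force: 0.8
```

step_arm:
  targets:
    - [[0,0,-0.8,0,0,0,0],[0,0,0,0,0,0,0],[0,0,0,0,0,0,0]]

```text
time: 18.35
tcp_pos: [496.7, -112.6, 41.6]
eef_rot: [-0.0, 0.996, 0.09, -0.0]
contact_force: [-1.2, -1.8, 0.2]
width: 0.005
gripper_force: 0.8
```

```bash
python3 lev.py
```

```text
tool-frame rel pivot [-49.2  23.2   4.4] x az 10.3 F [-1.2 -1.8  0.2] [ 496.7 -112.6   41.6]
top brake_end []
side brake_end [(0.46, [277.0, 269.0], [472.0, -101.0])]
```

step_arm:
  targets:
    - [[0,0,-0.8,0,0,0,0],[0,0,-0.8,0,0,0,0],[0,0,0,0,0,0,0],[0,0,0,0,0,0,0]]

```text
time: 18.95
tcp_pos: [496.5, -111.0, 41.7]
eef_rot: [-0.0, 0.996, 0.09, 0.0]
contact_force: [-0.5, -1.0, -0.1]
width: 0.006
gripper_force: 0.7
```

step_arm:
  targets:
    - [[0,0,-0.8,0,0,0,0],[0,0,0,0,0,0,0],[0,0,0,0,0,0,0]]

```text
time: 19.25
tcp_pos: [496.4, -110.3, 41.7]
eef_rot: [-0.0, 0.996, 0.09, -0.0]
contact_force: [-0.6, -1.6, 0.2]
width: 0.002
gripper_force: 0.8
```

step_arm:
  targets:
    - [[0,0,-1,0,0,0,1],[0,0,-1,0,0,0,1],[0,0,0,0,0,0,0],[0,0,0,0,0,0,0]]

```text
time: 19.65
tcp_pos: [495.9, -109.6, 41.8]
eef_rot: [0.001, 0.997, 0.072, -0.0]
contact_force: [-1.5, -8.0, 0.5]
width: 0.002
gripper_force: 3.6
```

step_arm:
  targets:
    - [[0,0,-1,0,0,0,1],[0,0,0,0,0,0,0],[0,0,0,0,0,0,0]]

```text
time: 19.95
tcp_pos: [495.7, -109.6, 41.8]
eef_rot: [0.002, 0.998, 0.064, -0.0]
contact_force: [-2.1, -11.7, -0.7]
width: 0.007
gripper_force: 5.5
```

```bash
python3 lev.py
```

```text
tool-frame rel pivot [-48.6  22.6   4.3] x az 7.3 F [ -2.1 -11.7  -0.7] [ 495.7 -109.6   41.8]
top brake_end []
side brake_end [(0.5, [274.0, 266.0], [467.0, -89.0])]
```

The force rises with no further motion, so the lever is at its stop. I back off, lift clear and check.

step_arm:
  targets:
    - [[0,0,4,0,0,0,0],[0,0,8,0,0,0,0],[0,0,10,0,0,0,0],[0,0,0,-15,0,0,0],[0,0,0,-30,0,0,0],[0,0,0,-40,0,0,0],[0,0,40,-30,0,0,0],[0,0,45,0,0,0,0],[0,0,45,0,0,0,0],[0,0,45,0,0,0,0],[0,0,0,0,0,0,0],[0,0,0,0,0,0,0]]

```text
time: 21.35
tcp_pos: [520.7, -303.7, 156.3]
eef_rot: [-0.001, 0.998, 0.062, -0.0]
contact_force: [-0.3, 0.9, -0.6]
width: 0.003
gripper_force: 0.0
```

```bash
python3 - <<'E'
from h import *
print(read_state()['tcp_pos'],read_state()['contact_force'])
cv2.imwrite('pics/t6.png',cv2.resize(viewer.get_image('top')[135:335,195:435],None,fx=3,fy=3,interpolation=cv2.INTER_CUBIC)); marks('top')
viewer.get_image('side'); marks('side',(('pointer_tip',57.5),('brake_end',46)))
E
```

```text
[ 520.66849745 -303.68659094  156.34638587] [-0.29936114  0.93964098 -0.57569478]
top base [(0.97, [284.0, 241.0], [567.0, 77.0]), (0.32, [216.0, 289.0], [450.0, 251.0])]
top turntable [(0.9, [286.0, 235.0], [583.0, 72.0])]
top pointer_tip [(0.75, [306.0, 196.0], [673.0, 17.0])]
top index_mark [(0.44, [307.0, 194.0], [677.0, 14.0])]
top brake_pivot [(0.85, [347.0, 249.0], [542.0, -81.0])]
top brake_end [(0.68, [376.0, 313.0], [388.0, -145.0]), (0.56, [356.0, 276.0], [476.0, -100.0])]
top flange [(0.73, [283.0, 235.0], [578.0, 74.0]), (0.22, [286.0, 242.0], [560.0, 66.0])]
side pointer_tip [(0.67, [361.0, 228.0], [677.0, 21.0])]
side brake_end [(0.4, [275.0, 269.0], [468.0, -99.0])]
```

View pics/t6.png

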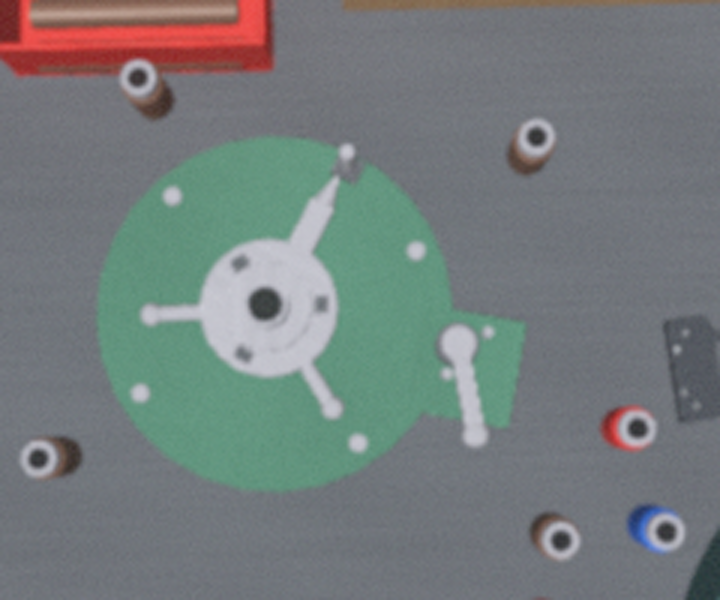

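The final view shows the pointer tip (338,180) aimed at the post (347,152). The lever runs (458,344)→(475,437), about 1.2 rad, the flange is centred and the visible pipes are upright. I hand the job in.

```bash
python3 -c "
from h import *
print(bot.job_done())"
```

```text
the job is handed in; nothing more can be done
None
```

I turned the pointer to the index post, within about 1° by the top camera, then pushed the brake lever clockwise to its stop and handed the job in at about 22 s; the hand-in returned no verdict.

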